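Swap the shaker between the sauce bottles

TASK

The brown-lidded shaker in the middle of the steel caddy is hemmed in by the two sauce bottles: first stand both bottles aside on the green cutting board, then stand the brown shaker on the middle of the round cork coaster, and stand the white-lidded shaker in the middle bay where the brown one was. Only then put each bottle back in the very bay it came from, so that everything ends upright, let go and at rest. Keep the bottles and shakers upright throughout, and leave the milk jug, the tamper and the cup alone.

Things in the scene. Friction and masses are not known exactly. Their poses are not given: they have to be found in the camera images.
- red_sauce_mid (a point): centre (half-way up, on the axis) of the red squeeze sauce bottle with a red nozzle cap and a white label band: round, upright, 150 mm tall overall, 54 mm in diameter over its lower 108 mm, then a shoulder narrowing to 30 mm, a cap 34 mm wide and a thin nozzle; about 0.35 kg; z is its own upward axis. It starts in one of the two end bays of the caddy.
- yellow_sauce_mid (a point): centre (half-way up, on the axis) of the yellow squeeze sauce bottle with a black nozzle cap and a white label band: round, upright, 150 mm tall overall, 54 mm in diameter over its lower 108 mm, then a shoulder narrowing to 30 mm, a cap 34 mm wide and a thin nozzle; about 0.35 kg; z is its own upward axis. It starts in one of the two end bays of the caddy.
- brown_shaker_mid (a point): centre (half-way up, on the axis) of the shaker with the dark brown lid: a squat round aluminium tin, 54 mm in diameter over its lower 44 mm, 50 mm tall overall, slightly domed lid with sprinkling holes, about 0.16 kg; z is its own upward axis. It starts in the middle bay of the caddy, between the bottles.
- white_shaker_mid (a point): centre (half-way up, on the axis) of the shaker with the white lid: a squat round aluminium tin, 54 mm in diameter over its lower 44 mm, 50 mm tall overall, slightly domed lid with sprinkling holes, about 0.16 kg; z is its own upward axis. It starts on the black rubber bar mat (4 mm thick), 120 mm or a little more from the coaster's centre.
- caddy: fixed open-topped steel caddy, 78 mm (its x) by 214 mm (its y), 48 mm tall, walls and floor 4 mm thick. Three bays in a row, no dividers, marked by black discs on the floor at y = -68, 0, +68 mm. Origin: centre of its underside on the counter; z up. The shaker in it is only 8 mm clear of the side walls and is gripped along y once the bottles are out; the bottles stand high above the walls.
- board: fixed green plastic cutting board, 230 mm (its x) by 150 mm (its y), 12 mm thick, lying on the counter to one side of the caddy; origin: centre of its underside; z up. Room for both bottles side by side along its x.
- coaster: fixed round cork coaster, 90 mm in diameter and 4 mm thick, lying on the 4 mm bar mat on the other side of the caddy, so its top is 8 mm above the counter; origin: centre of its underside; z up.
- jug: bystander: steel milk jug with a handle, 84 mm wide, 100 mm tall, beyond the caddy; origin: centre of its underside. Leave it alone.
- tamper: bystander: dark steel coffee tamper, 58 mm wide foot, 88 mm tall, beyond the caddy; origin: centre of its underside. Leave it alone.
- cup: bystander: white ceramic cup with a handle, 72 mm wide, 60 mm tall, beyond the caddy; origin: centre of its underside. Leave it alone.
Things that resemble listed ones, but are neither listed nor needed, are in the scene too. Leave any purple look-alike of the part that bears yellow_sauce_mid alone.

How it is judged:
On the way, in this order (a step that is already met when the one before it is completed fails the run):
1. both sauce bottles stand upright on the green board, while the brown shaker is still in its bay (x of red_sauce_mid in the frame of board between -0.115 and 0.115 m and y of red_sauce_mid in the frame of board between -0.075 and 0.075 m and height (world z) of red_sauce_mid between 0.08 and 0.093 m and angle between each of red_sauce_mid, yellow_sauce_mid's own z axis and vertical below 0.15 rad and x of yellow_sauce_mid in the frame of board between -0.115 and 0.115 m and y of yellow_sauce_mid in the frame of board between -0.075 and 0.075 m and height (world z) of yellow_sauce_mid between 0.08 and 0.093 m and distance of brown_shaker_mid from where it was at the start of the episode below 0.02 m), for 0.2 s.
2. the brown shaker stands upright on the middle of the coaster (within 15 mm), both bottles still on the board (x of red_sauce_mid in the frame of board between -0.115 and 0.115 m and y of red_sauce_mid in the frame of board between -0.075 and 0.075 m and height (world z) of red_sauce_mid between 0.08 and 0.093 m and angle between each of red_sauce_mid, yellow_sauce_mid's own z axis and vertical below 0.15 rad and x of yellow_sauce_mid in the frame of board between -0.115 and 0.115 m and y of yellow_sauce_mid in the frame of board between -0.075 and 0.075 m and height (world z) of yellow_sauce_mid between 0.08 and 0.093 m and horizontal distance between brown_shaker_mid and coaster below 0.015 m and height (world z) of brown_shaker_mid below 0.039 m and angle between brown_shaker_mid's own z axis and vertical below 0.12 rad), for 0.2 s.
3. the white shaker stands upright in the caddy's middle bay (within 15 mm of its centre), both bottles still on the board (all of step 2 and horizontal distance between white_shaker_mid and caddy below 0.015 m and height (world z) of white_shaker_mid below 0.035 m and angle between white_shaker_mid's own z axis and vertical below 0.12 rad), for 0.2 s.
At the end, for the whole second after the job is handed in: The brown shaker stands upright on the coaster within 15 mm of its centre, the white shaker stands upright in the caddy within 15 mm of its centre, each sauce bottle stands upright within 15 mm of where it started, and all are released and at rest (under 20 mm/s) (horizontal distance between brown_shaker_mid and coaster below 0.015 m and height (world z) of brown_shaker_mid below 0.039 m and angle between each of brown_shaker_mid, white_shaker_mid, red_sauce_mid, yellow_sauce_mid's own z axis and vertical below 0.12 rad and horizontal distance between white_shaker_mid and caddy below 0.015 m and height (world z) of white_shaker_mid below 0.035 m and distance of each of red_sauce_mid, yellow_sauce_mid from where it was at the start of the episode below 0.015 m and linear speed of each of red_sauce, yellow_sauce, brown_shaker, white_shaker below 0.02 m/s); the robot touches nothing.
It fails at once if a sauce bottle or shaker is tipped by more than 0.6 rad (angle between any of red_sauce_mid, yellow_sauce_mid, brown_shaker_mid, white_shaker_mid's own z axis and vertical above 0.6 rad).
It fails at once if the jug, the tamper or the cup is moved by more than 30 mm (distance of any of jug, tamper, cup from where it was at the start of the episode above 0.03 m).
It also fails if it takes over 136 s, if anything falls off the work surface, if the arm or the gripper's body presses on something with over 40 N, if the wrist force passes 120 N, or if a joint passes its speed limit or range.

ROBOT

A 6-joint arm with a two-finger parallel gripper is mounted at the origin on the work surface. World frame = base frame: x ahead of the robot, y to its left, z up, the work surface at z = 0. Lengths are in m, angles in rad, forces in N, time in s.
With the tool pointing down it reaches from about 0.375 to 0.825 m from the base axis. Payload 5.5 kg.
Tool frame: the origin (TCP) lies at the very end of the fingers, on their centre line; the grasp point (between the pads) lies env.pinch_z behind it (env.pinch_z is the distance from the TCP to the grasp point, in m); z points along the fingers, y is the direction in which the jaws open and shut (so a half turn about z gives the same grasp; the last joint's range is limited). The gripper opens to 85 mm and grips with 20 to 120 N. Pads are 22 mm wide; open, the fingers measure 114 mm over their backs; the gripper's body (76 mm by 85 mm) begins 54 mm behind the grasp point. The pads swing forward as they close: fully open they stand 13 mm farther back than shut.
Start: joints at [-1.335, 0.314, -0.047, 1.21, 0, 1.571], TCP at [0.14, -0.583, 0.231] pointing down, gripper open.
Joint ranges: [-2.67, 2.67], [-0.69, 1.73], [-1.03, 1.25], [-2.08, 2.16], [-1.42, 1.45], [-3.14, 3.14]. Speed limits (rad/s): [2.39, 2.39, 3.01, 3.14, 3.14, 3.14].

INTERFACE

Orientations are given as a unit quaternion [x, y, z, w].
In Python, from cell import env gives the robot as it stands.
- The arm moves only by the tool carry_out, never from a script. Its argument "deltas" is text: rows parted by semicolons, each of 4 numbers parted by spaces: the shift along the world's x, y, z in m, then the turn about the world's z in rad. A call has 1 to 20 rows; each row shifts and turns the commanded pose from where the row before left it; what a row does not reach is not made up. A row lasts 1/12 s, in which the tool goes at most 41.7 mm and 7.16 degrees, less where a joint would pass 70% of its speed; a pose out of reach is approached as far as the arm can. A call is refused whole if a number of a shift passes 0.0417 or a number of a turn 0.125, either way. A call with a gripper value outside its range is refused whole. "fingers" is the finger opening in m, from 0 to 0.0854, set as the call begins (left out, the last holds). The fingers move at their own pace and stop on an object; "newtons" is the grip in N (left out, the last holds). Time passes only in rows, so rows that do not move let the fingers close. It gives the time, the measured TCP pose, the force and the opening at its end, in the units of the state.
- env.observe(): the state, without advancing time (a new reading comes with each control period).
- env.read_camera(name): name is "scene" or "top" or "wrist"; returns a dict with "frame" (480x640x3 uint8, red, green, blue), "range_z" (480x640 float32, m along the optical axis (not along the pixel's ray), 0 where there is no reading), "camera_matrix" (3x3 intrinsics, pixels), "T" (4x4, takes a point from camera to world coordinates); the wrist camera has in their place "T_tool_cam" (4x4, takes a point from camera to tool coordinates, whose origin is the TCP and whose axes are the flange's). Camera axes: x right, y down, z forward; pixel columns grow to the right and rows downward; lengths in m; the calibration is good to about 2 mm. A picture is of the moment at which its call begins: read the wrist's pose just before it.
- env.sign_off(): hands the job in, once; it reports no verdict.
The state is a dict: "t": time; "joint_positions": joint angles; "joint_velocities": joint speeds; "joint_torque": joint torques, N m; "tcp_pos": TCP position; "tcp_rot": TCP orientation; "wrist_force": force on the tool from outside, world axes, zero at the start; "ft_torque": the same for the moment, N m; "width": opening from 0.0 (shut) to 1.0 (fully open).
Only numpy, scipy, OpenCV 4.12 (cv2) and the standard library are available. Lean on these libraries where they do the work, as an engineer would, in place of code of your own. Each camera call takes 0.05 s, during which the arm holds its last target. There are 200 camera calls.

## Working session

There is one attempt and no reset: what is moved stays moved. The work goes in short steps, Python scripts to look and compute and a tool call to move; the robot and the scene stay as the last step left them, time stands still between calls to the robot, and variables do not carry over. Pictures are saved under pics/ and viewed, about 12 in all and at most 16, crops included, and the job is handed in when it is done.

Besides the shell and the picture viewer there is one more tool, called after "Request:" in YAML: its name, and indented under it one key for each argument. carry_out: Moves the arm, as the interface text tells. Its arguments: {"type":"object","properties":{"deltas":{"type":"string"},"fingers":{"type":"number"},"newtons":{"type":"number"}},"required":["deltas"]}

```bash
ls; mkdir -p pics; cat > h.py <<'E'
import numpy as np, cv2
from cell import env
def grab(name):
    c=env.read_camera(name); np.savez(f'{name}.npz',**c); return c
def pts(c):
    K=np.array(c['camera_matrix']);d=c['range_z'];v,u=np.mgrid[:480,:640]
    P=np.stack([(u-K[0,2])/K[0,0]*d,(v-K[1,2])/K[1,1]*d,d],-1)
    T=np.array(c['T']);return P@T[:3,:3].T+T[:3,3]
E
python3 - <<'E'
from h import *
print(env.observe(),env.pinch_z)
for n in ('scene','top'):
    c=grab(n); cv2.imwrite(f'pics/{n}0.png',c['frame'][...,::-1]); print(np.array(c['T']).round(3))
E
```

```text
pics
{'t': 0.0, 'joint_positions': array([-1.33500470e+00,  3.14179375e-01, -4.80557910e-02,  1.21018108e+00,
       -3.40406077e-05,  1.57078698e+00]), 'joint_velocities': array([-1.48176750e-03, -7.24371554e-04,  1.00256161e-03, -7.44633188e-05,
        8.93532083e-04, -1.59694454e-03]), 'joint_torque': array([-9.26460598e-04, -5.39585495e+01,  3.39750409e+01,  1.91797083e-02,
        9.72394969e-05,  7.91934752e-06]), 'tcp_pos': array([ 0.14002694, -0.5828603 ,  0.23047272]), 'tcp_rot': array([ 9.93057458e-01,  1.17627504e-01, -1.12167970e-04, -8.02333836e-04]), 'wrist_force': array([ 0.32629057,  0.0421857 , -0.56337493]), 'ft_torque': array([-0.02266562,  0.00238642, -0.03829347]), 'width': 1.0002151401913795} 0.0187
[[-0.531  0.574 -0.624  1.27 ]
 [ 0.847  0.375 -0.376  0.387]
 [ 0.018 -0.728 -0.685  0.782]
 [ 0.     0.     0.     1.   ]]
[[-0.108 -0.97   0.216  0.418]
 [-0.994  0.106 -0.022  0.014]
 [-0.002 -0.217 -0.976  0.99 ]
 [ 0.     0.     0.     1.   ]]
```

View pics/scene0.png

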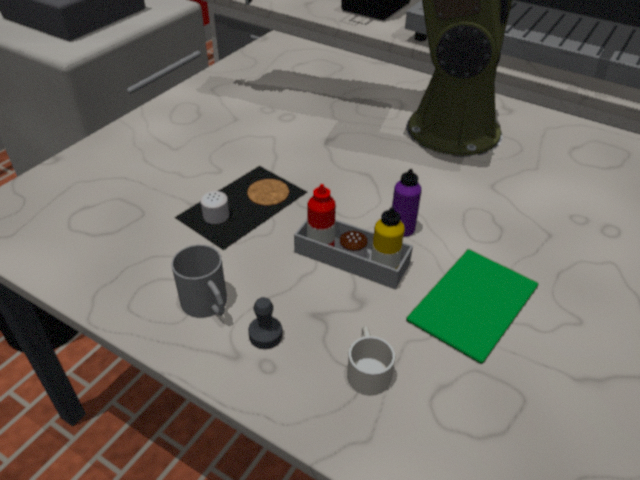

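View pics/top0.png

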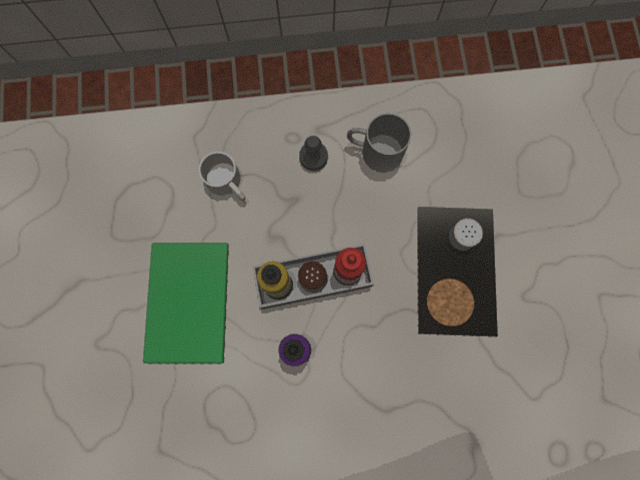

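The pictures show the caddy at top-camera (313,278), yellow at (273,278) left, brown at (313,276), red at (350,263) right. The board is at (187,302), coaster (451,302), white shaker (467,235), and the purple look-alike at (295,350). Next I measure them.

```bash
cat > m.py <<'E'
from h import *
from scipy.optimize import least_squares
def circ(p):
    r=least_squares(lambda q:np.hypot(p[:,0]-q[0],p[:,1]-q[1])-q[2],[*p[:,:2].mean(0),.02],loss='soft_l1',f_scale=.001).x
    return r
E
python3 - <<'E'
from m import *
for n in ('top','scene'):
    c=np.load(n+'.npz'); P=pts(c); f=c['frame'].astype(int); h=cv2.cvtColor(c['frame'],cv2.COLOR_RGB2HSV).astype(int)
    H,S,V=h[...,0],h[...,1],h[...,2]; X,Y,Z=P[...,0],P[...,1],P[...,2]
    ok=(c['range_z']>0)&(X>.2)&(X<.9)&(abs(Y)<.5)
    g=ok&(H>50)&(H<80)&(S>150)
    rc=cv2.minAreaRect((P[g][:,:2]*1000).astype(np.float32)); print(n,'board',rc,np.median(Z[g]))
    m=ok&(H>5)&(H<18)&(S>100)&(Z<.02)&(V>100); q=P[m]; print('coaster',len(q),((q.min(0)+q.max(0))/2).round(4),np.ptp(q,axis=0).round(3), np.median(q[:,2]))
    for nm,mm in (('red',(H<4)|(H>176)),('yel',(H>18)&(H<35)),('pur',(H>125)&(H<155))):
        m=ok&mm&(S>150)&(Z>.03); q=P[m]; 
        b=q[(q[:,2]<.105)&(q[:,2]>.05)]; print(nm,len(q),len(b),q.mean(0).round(3),'circ',circ(b).round(4) if len(b)>10 else '', 'ztop',q[:,2].max())
    for nm,(x0,y0,w) in {'jugish':(0,0,0)}.items(): pass
# heights clusters
    m=ok&(Z>.02)&(Z<.2); k,l,s,ce=cv2.connectedComponentsWithStats(m.astype(np.uint8))
    for i in range(1,k):
        if s[i,4]>60: q=P[l==i]; print('  cc',s[i,:4],q.min(0).round(3),q.max(0).round(3))
c=np.load('top.npz');P=pts(c)
for u,v in ((313,276),(467,228),(451,302),(313,300),(273,276),(350,259)): print(u,v,P[v,u].round(4))
# caddy rim
m=(abs(P[...,2]-.048)<.004)&(abs(P[...,1]+.0)<.2)&(P[...,0]>.35)&(P[...,0]<.6)
v,u=np.nonzero(m);q=P[m];print(u.min(),u.max(),v.min(),v.max(),cv2.minAreaRect((q[:,:2]*1000).astype(np.float32)))
t=cv2.resize(c['frame'][200:380,230:510],None,fx=2.8,fy=2.8,interpolation=cv2.INTER_CUBIC);cv2.imwrite('pics/c1.png',t[...,::-1])
E
```

```text
top board ((531.3748779296875, 259.89764404296875), (146.14088439941406, 223.34048461914062), 83.71936798095703) 0.012462616491736411
coaster 1702 [ 0.4771 -0.2391  0.0083] [0.089 0.088 0.012] 0.00856770581757621
red 638 3 [ 0.554 -0.05   0.128] circ  ztop 0.1566530956575316
yel 351 6 [0.542 0.082 0.118] circ  ztop 0.13706360255275252
pur 24 0 [0.418 0.054 0.114] circ  ztop 0.11938916473997863
  cc [347 113  64  58] [ 0.748 -0.193  0.02 ] [ 0.832 -0.079  0.104]
  cc [299 136  29  33] [ 0.767 -0.039  0.02 ] [0.817 0.018 0.092]
  cc [198 152  47  49] [0.713 0.132 0.02 ] [0.807 0.213 0.065]
  cc [450 219  33  31] [ 0.572 -0.309  0.02 ] [ 0.626 -0.256  0.059]
  cc [252 244 122  65] [ 0.502 -0.093  0.02 ] [0.599 0.127 0.157]
  cc [298 262  29  30] [ 0.523 -0.009  0.02 ] [0.576 0.043 0.06 ]
  cc [278 334  33  33] [0.393 0.034 0.025] [0.446 0.087 0.154]
scene board ((542.0994873046875, 41.9468994140625), (241.50469970703125, 611.8408203125), 1.2027204036712646) 0.012976438953568481
coaster 1595 [ 0.6674 -0.3459 -0.372 ] [0.465 0.306 0.772] 0.005936289156450059
red 910 338 [ 0.573 -0.043  0.
[... 187 characters left out ...]
6 0.0611 0.0263] ztop 0.15414172802709936
  cc [294 168 128 114] [ 0.405 -0.092  0.02 ] [0.602 0.127 0.158]
  cc [201 191  28  28] [ 0.575 -0.307  0.02 ] [ 0.63  -0.254  0.058]
  cc [171 244  56  72] [ 0.751 -0.194  0.02 ] [ 0.837 -0.077  0.104]
  cc [248 296  35  47] [ 0.77  -0.038  0.02 ] [0.828 0.019 0.092]
  cc [348 326  47  63] [0.719 0.132 0.02 ] [0.812 0.214 0.064]
313 276 [0.5476 0.0153 0.0573]
467 228 [ 0.6069 -0.2814  0.0539]
451 302 [ 0.4766 -0.242   0.004 ]
313 300 [ 5.093e-01  2.030e-02 -1.000e-04]
273 276 [0.5423 0.081  0.1468]
350 259 [ 0.5556 -0.0486  0.1546]
252 373 244 343 ((510.7321472167969, 12.836341857910156), (158.49110412597656, 214.58372497558594), 5.374837398529053)
```

View pics/c1.png

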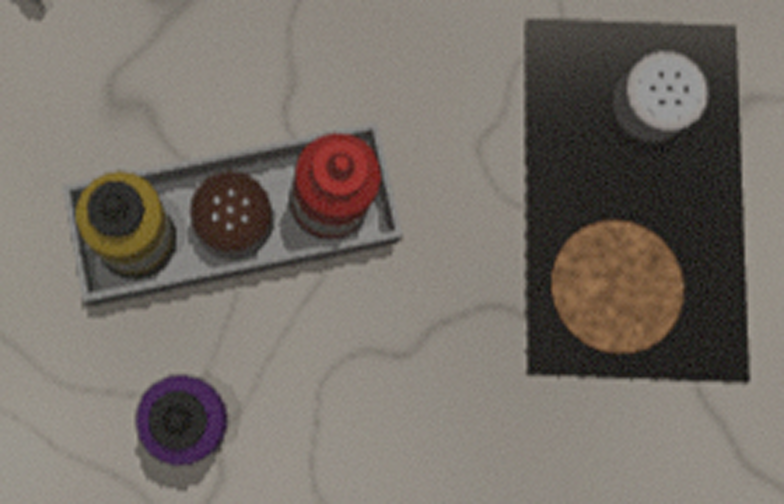

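Measurements agree to about 3 mm with the given sizes: yellow ≈ (.546, .084), red ≈ (.557, -.051), brown/caddy ≈ (.551, .017), with caddy y turned about 4°. I'll go above yellow and take a close look.

Request:
carry_out:
  deltas: "0.0203 0.0333 0.001 -0.0082;0.0203 0.0333 0.001 -0.0082;0.0203 0.0333 0.001 -0.0082;0.0203 0.0333 0.001 -0.0082;0.0203 0.0333 0.001 -0.0082;0.0203 0.0333 0.001 -0.0082;0.0203 0.0333 0.001 -0.0082;0.0203 0.0333 0.001 -0.0082;0.0203 0.0333 0.001 -0.0082;0.0203 0.0333 0.001 -0.0082;0.0203 0.0333 0.001 -0.0082;0.0203 0.0333 0.001 -0.0082;0.0203 0.0333 0.001 -0.0082;0.0203 0.0333 0.001 -0.0082;0.0203 0.0333 0.001 -0.0082;0.0203 0.0333 0.001 -0.0082;0.0203 0.0333 0.001 -0.0082;0.0203 0.0333 0.001 -0.0082;0.0203 0.0333 0.001 -0.0082;0.0203 0.0333 0.001 -0.0082"
  fingers: 0.0854
  newtons: 40

```text
t: 1.77
tcp_pos: [0.5483, 0.066, 0.251]
tcp_rot: [0.998, 0.055, -0.001, -0.01]
wrist_force: [0.0, -1.8, 0.4]
width: 1.002
```

```bash
cat >> m.py <<'E'
from scipy.spatial.transform import Rotation as R
def wrist():
    s=env.observe(); c=dict(env.read_camera('wrist'))
    W=np.eye(4);W[:3,:3]=R.from_quat(s['tcp_rot']).as_matrix();W[:3,3]=s['tcp_pos']
    c['T']=W@np.array(c['T_tool_cam']); return s,c
def st():
    s=env.observe();A=R.from_quat(s['tcp_rot']).as_matrix()
    print('t',round(s['t'],2),'tcp',s['tcp_pos'].round(4),'jaw deg',round(np.degrees(np.arctan2(A[1,1],A[0,1]))%180,1),'F',s['wrist_force'].round(1),'open',round(s['width']*.0854,4));return s
E
python3 - <<'E'
from m import *
st(); s,c=wrist(); P=pts(c); print(np.array(c['T_tool_cam']).round(3))
np.savez('w1.npz',**c); cv2.imwrite('pics/w1.png',c['frame'][...,::-1])
E
```

```text
t 1.77 tcp [0.5483 0.066  0.251 ] jaw deg 96.3 F [ 0.  -1.8  0.4] open 0.0855
[[-0.    -0.949 -0.314  0.08 ]
 [ 1.     0.    -0.001 -0.   ]
 [ 0.001 -0.314  0.949 -0.143]
 [ 0.     0.     0.     1.   ]]
```

View pics/w1.png

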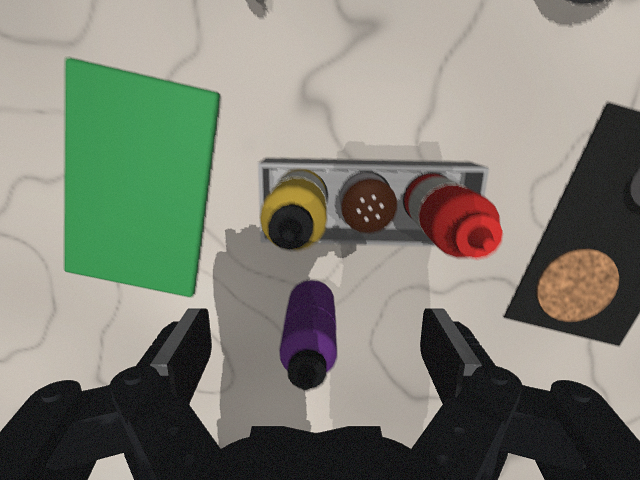

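The wrist view shows yellow at (295,215), brown (368,203), red (455,220), the caddy rim, the board left and coaster right. The arm was still settling, so I settle it and measure from here.

Request:
carry_out:
  deltas: "0 0 0 0;0 0 0 0;0 0 0 0"

```text
t: 2.07
tcp_pos: [0.5472, 0.0616, 0.2509]
tcp_rot: [0.999, 0.051, -0.001, -0.009]
wrist_force: [0.4, -0.7, 0.1]
width: 0.999
```

```bash
cat >> m.py <<'E'
def report(c):
    P=pts(c); h=cv2.cvtColor(c['frame'],cv2.COLOR_RGB2HSV).astype(int); H,S,V=h[...,0],h[...,1],h[...,2]; X,Y,Z=P[...,0],P[...,1],P[...,2]
    ok=(c['range_z']>0.15)&(X>.2)&(X<.95)&(abs(Y)<.5)
    g=ok&(H>50)&(H<80)&(S>100)&(Z<.03)
    if g.sum()>500: print('board',cv2.minAreaRect((P[g][:,:2]*1000).astype(np.float32)),np.median(Z[g]).round(4))
    m=ok&(H>5)&(H<18)&(S>90)&(Z<.02)&(V>100)
    if m.sum()>300:
        k,l,s,ce=cv2.connectedComponentsWithStats(m.astype(np.uint8)); q=P[l==1+np.argmax(s[1:,4])]; print('coaster',(q.min(0)+q.max(0)).round(4)/2,np.ptp(q,axis=0).round(3))
    for nm,mm in (('red',(H<4)|(H>176)),('yel',(H>18)&(H<35)),('pur',(H>125)&(H<155))):
        m=ok&mm&(S>130)&(Z>.03); q=P[m]; b=q[(q[:,2]<.105)&(q[:,2]>.03)]
        if len(b)>30: print(nm,len(b),'circ',circ(b).round(4))
    m=ok&(Z>.043)&(Z<.052)&(X<.65)&(abs(Y)<.14)&(X>.48)&(S<60)
    if m.sum()>100: print('rim',cv2.minAreaRect((P[m][:,:2]*1000).astype(np.float32)))
    return P,ok,H,S,V
E
python3 - <<'E'
from m import *
st(); s,c=wrist(); np.savez('w1.npz',**c)
P,ok,H,S,V=report(c)
m=ok&(P[...,2]>.048)&(P[...,2]<.062)&(np.hypot(P[...,0]-.55,P[...,1]-.017)<.03); q=P[m]; print('brown',m.sum(),(q.min(0)+q.max(0)).round(4)/2,np.ptp(q,axis=0).round(3))
E
```

```text
t 2.07 tcp [0.5472 0.0616 0.2509] jaw deg 95.9 F [ 0.4 -0.7  0.1] open 0.0853
board ((528.3702392578125, 72.98171997070312), (543.112060546875, 239.53048706054688), 88.64920806884766) 0.0125
coaster [ 0.4759 -0.2385  0.0071] [0.091 0.091 0.008]
red 771 circ [ 0.557  -0.0507  0.0268]
yel 357 circ [0.5476 0.0865 0.0267]
pur 1243 circ [0.4203 0.0615 0.0269]
rim ((551.016845703125, 17.020462036132812), (78.53330993652344, 214.48646545410156), 5.31980037689209)
brown 2349 [0.55085 0.01855 0.05245] [0.053 0.053 0.009]
```

Request:
carry_out:
  deltas: "0 0.012 0 0;0 0.012 0 0;0 0 -0.03 0;0 0 -0.03 0;0 0 -0.02 0;0 0 0 0;0 0 0 0;0 0 0 0"

```text
t: 2.78
tcp_pos: [0.5501, 0.0755, 0.1728]
tcp_rot: [0.998, 0.06, -0.0, -0.014]
wrist_force: [1.0, 0.4, 1.0]
width: 0.998
```

```bash
python3 -c "
from m import *
st();print(env.observe()['tcp_rot'])"
```

```text
t 2.78 tcp [0.5501 0.0755 0.1728] jaw deg 96.9 F [1.  0.4 1. ] open 0.0852
[ 9.98082034e-01  6.03018442e-02 -1.32550283e-04 -1.39972743e-02]
```

Request:
carry_out:
  deltas: "0 0 0 0;0 0 0 0;0 0 0 0;0 0 0 0;0 0 0 0;0 0 0 0"

```text
t: 3.28
tcp_pos: [0.5496, 0.0753, 0.1715]
tcp_rot: [0.998, 0.06, -0.001, -0.014]
wrist_force: [-0.4, 0.2, 0.2]
width: 0.998
```

```bash
python3 -c "
from m import *
s=st();print(s['tcp_rot'],s['joint_positions'].round(3),s['joint_velocities'].round(3))"
```

```text
t 3.28 tcp [0.5496 0.0753 0.1715] jaw deg 96.9 F [-0.4  0.2  0.2] open 0.0853
[ 9.98084900e-01  6.02791997e-02 -7.71906567e-04 -1.38691975e-02] [ 0.12   0.26  -0.258  1.053  0.028  3.141] [-0.001  0.002 -0.003  0.001  0.001  0.001]
```

Joint 6 sits on its limit, hence the tilt. A half turn gives the same grasp with joint 6 near zero.

Request:
carry_out:
  deltas: "0 0 0.005 0.12;0 0 0.005 0.12;0 0 0 0.12;0 0 0 0.12;0 0 0 0.12;0 0 0 0.12;0 0 0 0.12;0 0 0 0.12;0 0 0 0.12;0 0 0 0.12;0 0 0 0.12;0 0 0 0.12;0 0 0 0.12;0 0 0 0.12;0 0 0 0.12;0 0 0 0.12;0 0 0 0.12;0 0 0 0.12;0 0 0 0.12;0 0 0 0.12"

```text
t: 4.95
tcp_pos: [0.5494, 0.0753, 0.1813]
tcp_rot: [0.303, 0.953, -0.013, -0.004]
wrist_force: [-0.5, 0.3, -0.6]
width: 0.998
```

Request:
carry_out:
  deltas: "0 0 0 0.12;0 0 0 0.12;0 0 0 0.12;0 0 0 0.12;0 0 0 0.12;0 0 0 0.12;0 0 0 0;0 0 0 0;0 0 0 0"

```text
t: 5.7
tcp_pos: [0.5495, 0.0753, 0.1813]
tcp_rot: [-0.048, 0.999, -0.014, 0.001]
wrist_force: [-0.2, 0.3, -0.0]
width: 0.998
```

```bash
python3 -c "
from m import *
s=st();print(s['tcp_rot'],s['joint_positions'].round(3),s['joint_velocities'].round(3))"
```

```text
t 5.7 tcp [0.5495 0.0753 0.1813] jaw deg 95.5 F [-0.2  0.3 -0. ] open 0.0852
[-4.80412389e-02  9.98749386e-01 -1.38247636e-02  7.60779649e-04] [ 0.153  0.255 -0.242  1.076 -0.028  0.057] [-0.001  0.    -0.     0.001 -0.001 -0.009]
```

A residual tilt of 1.6° remains, which is acceptable. I centre on yellow, descend and grip.

Request:
carry_out:
  deltas: "-0.0025 0.0105 0 0;0 0 0 0;0 0 -0.025 0;0 0 -0.025 0;0 0 -0.025 0;0 0 -0.018 0;0 0 0 0;0 0 0 0;0 0 0 0"

```text
t: 6.45
tcp_pos: [0.5477, 0.0861, 0.0894]
tcp_rot: [-0.049, 0.999, -0.014, 0.001]
wrist_force: [1.4, -0.8, 0.5]
width: 1.003
```

Request:
carry_out:
  deltas: "0 0 0 0;0 0 0 0;0 0 0 0;0 0 0 0;0 0 0 0;0 0 0 0;0 0 0 0;0 0 0 0;0 0 0 0"
  fingers: 0.04
  newtons: 40

```text
t: 7.2
tcp_pos: [0.5481, 0.086, 0.09]
tcp_rot: [-0.049, 0.999, -0.014, 0.002]
wrist_force: [-1.0, -0.4, 6.9]
width: 0.611
```

```bash
python3 -c "
from m import *
s=st();print(s['tcp_rot'])"
```

```text
t 7.2 tcp [0.5481 0.086  0.09  ] jaw deg 95.7 F [-1.  -0.4  6.9] open 0.0522
[-0.04944564  0.998681   -0.01367149  0.00211457]
```

Request:
carry_out:
  deltas: "0 0 0 0;0 0 0 0;0 0 0 0;0 0 -0.005 0;0 0 0 0;0 0 0 0"
  fingers: 0.075

```text
t: 7.7
tcp_pos: [0.5464, 0.0857, 0.0827]
tcp_rot: [-0.05, 0.999, -0.014, 0.0]
wrist_force: [-0.1, -0.1, -0.2]
width: 0.875
```

Request:
carry_out:
  deltas: "0 0 0 0;0 0 0 0;0 0 0 0;0 0 0 0;0 0 0 0;0 0 0 0;0 0 0 0"
  fingers: 0.04

```text
t: 8.28
tcp_pos: [0.5475, 0.0859, 0.0837]
tcp_rot: [-0.049, 0.999, -0.014, 0.001]
wrist_force: [0.7, -0.1, 3.5]
width: 0.615
```

```bash
python3 -c "
from m import *
s=st();print(s['tcp_rot'])
s,c=wrist();cv2.imwrite('pics/w2.png',c['frame'][...,::-1])"
```

```text
t 8.28 tcp [0.5475 0.0859 0.0837] jaw deg 95.7 F [ 0.7 -0.1  3.5] open 0.0525
[-0.04949181  0.9986787  -0.01377489  0.00129492]
```

View pics/w2.png

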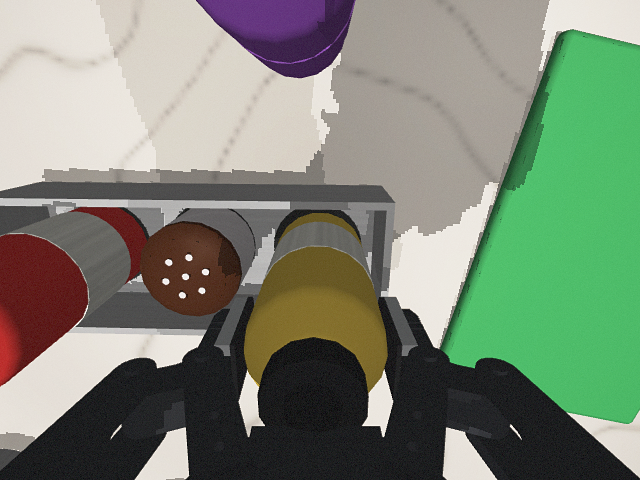

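Yellow is gripped, with the pads at (230,330) and (395,330) on its upper body. I lift it and carry it to the far board site.

Request:
carry_out:
  deltas: "0 0 0.01 0;0 0 0.02 0;0 0 0.025 0;0 0 0.025 0;0 0 0 0;0.003 0.015 0 0;0.0035 0.017 0 0;0.0035 0.017 0 0;0.0035 0.017 0 0;0.0035 0.017 0 0;0.0035 0.017 0 0;0.0035 0.017 0 0;0.0035 0.017 0 0;0.0035 0.017 0 0;0.0035 0.017 0 0;0 0 0 0;0 0 0 0;0 0 0 0"
  newtons: 60

```text
t: 9.83
tcp_pos: [0.581, 0.2536, 0.1628]
tcp_rot: [-0.05, 0.999, -0.014, 0.0]
wrist_force: [-0.2, 0.4, -2.6]
width: 0.61
```

```bash
python3 -c "
from m import *
s=st();print(s['tcp_rot'])
c=grab('top');report(c);P=pts(c)
h=cv2.cvtColor(c['frame'],cv2.COLOR_RGB2HSV)
print(P[[250,250,300,355],[160,222,160,200]].round(3).tolist())
c=grab('scene');report(c)"
```

```text
t 9.83 tcp [0.581  0.2536 0.1628] jaw deg 95.7 F [-0.2  0.4 -2.6] open 0.0521
[-4.96471097e-02  9.98664499e-01 -1.42946001e-02  2.17295240e-04]
board ((532.7578125, 260.3152160644531), (148.4596405029297, 226.2864227294922), 83.66285705566406) 0.0124
coaster [ 0.4774  -0.23915  0.0083 ] [0.09  0.09  0.013]
yel 39 circ [0.5812 0.2534 0.0265]
rim ((550.6107788085938, 16.539634704589844), (78.68470001220703, 214.42921447753906), 5.4671244621276855)
[[0.572, 0.22, 0.299], [0.623, 0.186, 0.013], [0.539, 0.309, 0.015], [0.43, 0.24, 0.011]]
board ((514.945556640625, 68.07846069335938), (538.7649536132812, 230.43084716796875), 83.82645416259766) 0.0129
coaster [ 0.88695 -0.3935  -0.7474 ] [0.125 0.089 0.024]
red 352 circ [ 0.5584 -0.051   0.0264]
yel 256 circ [0.5832 0.2534 0.0264]
pur 731 circ [0.422  0.0611 0.0262]
rim ((552.8167724609375, 16.436386108398438), (83.13286590576172, 215.80007934570312), 5.441706657409668)
```

Request:
carry_out:
  deltas: "0 0 -0.02 0;0 0 -0.02 0;0 0 -0.015 0;0 0 -0.008 0;0 0 -0.004 0;0 0 -0.003 0;0 0 0 0;0 0 0 0;0 0 0 0"

```text
t: 10.68
tcp_pos: [0.5822, 0.2541, 0.0944]
tcp_rot: [-0.049, 0.999, -0.014, 0.002]
wrist_force: [-1.0, 0.2, -2.4]
width: 0.609
```

```bash
python3 -c "
from m import *
s=st()"
```

```text
t 10.68 tcp [0.5822 0.2541 0.0944] jaw deg 95.7 F [-1.   0.2 -2.4] open 0.052
```

Request:
carry_out:
  deltas: "0 0 -0.002 0;0 0 -0.001 0;0 0 0 0;0 0 0 0"

```text
t: 11.02
tcp_pos: [0.5824, 0.2542, 0.0918]
tcp_rot: [-0.049, 0.999, -0.014, 0.002]
wrist_force: [-0.4, -0.5, 5.1]
width: 0.605
```

Request:
carry_out:
  deltas: "0 0 0 0;0 0 0 0;0 0 0 0;0 0 0 0;0 0 0 0;0 0 0 0"
  fingers: 0.08

```text
t: 11.52
tcp_pos: [0.5814, 0.2538, 0.0902]
tcp_rot: [-0.05, 0.999, -0.014, 0.001]
wrist_force: [0.4, 0.3, 0.1]
width: 0.935
```

Request:
carry_out:
  deltas: "0 0 0.01 0;0 0 0.02 0;0 0 0.03 0;0 0 0.03 0;0 0 0.01 0;-0.0025 -0.03 0 0;-0.0025 -0.03 0 0;-0.0025 -0.03 0 0;-0.0025 -0.03 0 0;-0.0025 -0.03 0 0;-0.0025 -0.03 0 0;-0.0025 -0.03 0 0;-0.0025 -0.03 0 0;-0.0025 -0.03 0 0;-0.0025 -0.035 0 0;0 0 0 0;0 0 0 0;0 0 0 0;0 0 0 0"
  fingers: 0.0854

```text
t: 13.1
tcp_pos: [0.5566, -0.0503, 0.1904]
tcp_rot: [-0.05, 0.999, -0.014, 0.001]
wrist_force: [0.2, -0.1, -0.2]
width: 1.0
```

```bash
python3 -c "
from m import *
s=st();s,c=wrist();report(c);report(grab('scene'))"
```

```text
t 13.1 tcp [ 0.5566 -0.0503  0.1904] jaw deg 95.7 F [ 0.2 -0.1 -0.2] open 0.0854
board ((509.92535400390625, 1.413360595703125), (578.187744140625, 208.2655792236328), 82.71762084960938) 0.0125
coaster [ 0.4764  -0.23925  0.007  ] [0.089 0.093 0.008]
red 683 circ [ 0.5575 -0.0506  0.0272]
yel 205 circ [0.5837 0.2546 0.0264]
pur 2116 circ [0.4201 0.0614 0.0269]
rim ((550.998779296875, 17.658935546875), (78.56494903564453, 215.1216278076172), 5.330776214599609)
board ((527.7588500976562, 25.882568359375), (633.4561767578125, 234.35064697265625), 87.68571472167969) 0.0129
coaster [ 0.88735 -0.3931  -0.74915] [0.125 0.089 0.021]
red 350 circ [ 0.5586 -0.0509  0.0262]
yel 426 circ [0.5851 0.2546 0.0264]
pur 741 circ [0.422  0.0611 0.0263]
rim ((552.0221557617188, 16.846031188964844), (84.02489471435547, 215.17201232910156), 5.32958984375)
```

Yellow is standing on the board. Next is red.

Request:
carry_out:
  deltas: "0.0005 0 -0.03 0;0 0 -0.03 0;0 0 -0.02 0;0 0 -0.018 0;0 0 -0.008 0;0 0 0 0;0 0 0 0;0 0 0 0"

```text
t: 13.87
tcp_pos: [0.5579, -0.0509, 0.0855]
tcp_rot: [-0.05, 0.999, -0.014, 0.002]
wrist_force: [-0.5, 0.5, 0.3]
width: 0.999
```

Request:
carry_out:
  deltas: "0 0 0 0;0 0 0 0;0 0 0 0;0 0 0 0;0 0 0 0;0 0 0 0;0 0 0 0;0 0 0 0"
  fingers: 0.04

```text
t: 14.53
tcp_pos: [0.5578, -0.0512, 0.0858]
tcp_rot: [-0.049, 0.999, -0.014, 0.002]
wrist_force: [-0.8, 0.6, 7.6]
width: 0.607
```

Request:
carry_out:
  deltas: "0 0 0.01 0;0 0 0.02 0;0 0 0.025 0;0 0 0.025 0;0 0 0 0;-0.007 0.03 0 0;-0.007 0.03 0 0;-0.007 0.03 0 0;-0.007 0.03 0 0;-0.007 0.03 0 0;-0.007 0.03 0 0;-0.007 0.03 0 0;-0.007 0.03 0 0;-0.007 0.03 0 0;-0.007 0.03 0 0;-0.007 0.016 0 0;0 0 0 0;0 0 0 0;0 0 0 0"

```text
t: 16.12
tcp_pos: [0.4796, 0.2641, 0.1637]
tcp_rot: [-0.05, 0.999, -0.014, 0.0]
wrist_force: [0.5, -0.6, -3.5]
width: 0.609
```

```bash
python3 -c "
from m import *
s=st();report(grab('scene'))"
```

```text
t 16.12 tcp [0.4796 0.2641 0.1637] jaw deg 95.7 F [ 0.5 -0.6 -3.5] open 0.052
board ((525.7197875976562, 13.953155517578125), (656.8944091796875, 235.20408630371094), 87.29503631591797) 0.0128
coaster [ 0.47825 -0.2384   0.00955] [0.09 0.09 0.01]
red 219 circ [0.4795 0.2639 0.0269]
yel 424 circ [0.585  0.2545 0.0264]
pur 728 circ [0.4223 0.0611 0.026 ]
rim ((553.1449584960938, 16.452041625976562), (85.14592742919922, 215.9461212158203), 5.004596710205078)
```

Request:
carry_out:
  deltas: "0 0 -0.02 0;0 0 -0.02 0;0 0 -0.015 0;0 0 -0.008 0;0 0 -0.004 0;0 0 -0.003 0;0 0 -0.0015 0;0 0 0 0;0 0 0 0;0 0 0 0"

```text
t: 17.0
tcp_pos: [0.4809, 0.2651, 0.0939]
tcp_rot: [-0.049, 0.999, -0.014, 0.002]
wrist_force: [0.8, -0.9, 1.7]
width: 0.605
```

```bash
python3 -c "
from m import *
s=st()"
```

```text
t 17.0 tcp [0.4809 0.2651 0.0939] jaw deg 95.7 F [ 0.8 -0.9  1.7] open 0.0517
```

Request:
carry_out:
  deltas: "0 0 -0.001 0;0 0 0 0;0 0 0 0;0 0 0 0;0 0 0 0;0 0 0 0;0 0 0 0"
  fingers: 0.08

```text
t: 17.58
tcp_pos: [0.48, 0.2648, 0.0918]
tcp_rot: [-0.05, 0.999, -0.014, 0.001]
wrist_force: [-0.1, -1.6, -0.2]
width: 0.934
```

Request:
carry_out:
  deltas: "0 0 0.01 0;0 0 0.02 0;0 0 0.03 0;0 0 0.03 0;0 0 0.01 0;0.007 -0.025 0 0;0.007 -0.025 0 0;0.007 -0.025 0 0;0.007 -0.025 0 0;0.007 -0.025 0 0;0.007 -0.025 0 0;0.007 -0.025 0 0;0.007 -0.025 0 0;0.007 -0.025 0 0;0.007 -0.023 0 0;0 0 0 0;0 0 0 0;0 0 0 0;0 0 0 0"
  fingers: 0.0854

```text
t: 19.17
tcp_pos: [0.5497, 0.0176, 0.1919]
tcp_rot: [-0.05, 0.999, -0.014, 0.001]
wrist_force: [-0.3, -0.3, 0.0]
width: 0.999
```

```bash
python3 -c "
from m import *
s=st();s,c=wrist();np.savez('w3.npz',**c);P,ok,H,S,V=report(c);report(grab('scene'))
cv2.imwrite('pics/w3.png',c['frame'][...,::-1])
m=(c['range_z']>0)&(P[...,2]>.045)&(P[...,2]<.062)&(np.hypot(P[...,0]-.55,P[...,1]-.018)<.031); q=P[m]; print('brown',m.sum(),(q.min(0)+q.max(0)).round(4)/2,np.ptp(q,axis=0).round(3))
"
```

```text
t 19.17 tcp [0.5497 0.0176 0.1919] jaw deg 95.7 F [-0.3 -0.3  0. ] open 0.0853
board ((518.2030029296875, 26.016357421875), (593.491943359375, 234.98593139648438), 86.6231689453125) 0.0125
coaster [ 0.47645 -0.2333   0.0068 ] [0.089 0.08  0.009]
red 376 circ [0.4686 0.1229 0.1199]
yel 2339 circ [0.5836 0.2549 0.0267]
pur 722 circ [0.4202 0.0614 0.0269]
rim ((551.16455078125, 17.19086456298828), (78.95207214355469, 214.66099548339844), 5.332704544067383)
board ((528.0543212890625, 8.066131591796875), (669.9695434570312, 234.96780395507812), 87.90377044677734) 0.0129
coaster [ 0.8873  -0.3923  -0.74835] [0.125 0.092 0.024]
red 322 circ [0.4815 0.265  0.0266]
yel 421 circ [0.5851 0.2546 0.0264]
pur 733 circ [0.4223 0.0612 0.026 ]
rim ((553.1306762695312, 16.589309692382812), (83.55793762207031, 215.83770751953125), 5.538444519042969)
brown 3328 [0.55055 0.01825 0.051  ] [0.054 0.053 0.012]
```

View pics/w3.png

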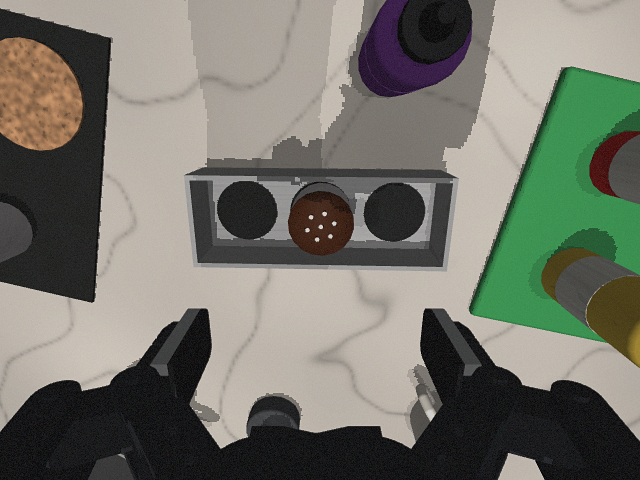

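The middle bay is clear: brown at (320,222), empty discs at (247,210) and (395,212), both bottles standing on the board. I grip brown at TCP z ≈ .022, which keeps the camera clear of the purple bottle.

Request:
carry_out:
  deltas: "0.001 0.0005 -0.03 0;0 0 -0.035 0;0 0 -0.035 0;0 0 -0.03 0;0 0 -0.02 0;0 0 -0.012 0;0 0 -0.008 0;0 0 0 0;0 0 0 0;0 0 0 0"

```text
t: 20.1
tcp_pos: [0.5519, 0.0176, 0.0229]
tcp_rot: [-0.05, 0.999, -0.014, 0.002]
wrist_force: [0.1, -0.3, 1.7]
width: 1.001
```

Request:
carry_out:
  deltas: "0 0 0 0;0 0 0 0;0 0 0 0;0 0 0 0;0 0 0 0;0 0 0 0;0 0 0 0;0 0 0 0"
  fingers: 0.04
  newtons: 40

```text
t: 20.77
tcp_pos: [0.5518, 0.0174, 0.0231]
tcp_rot: [-0.049, 0.999, -0.014, 0.002]
wrist_force: [-1.4, 0.2, 6.2]
width: 0.619
```

```bash
python3 -c "
from m import *
s=st();report(grab('scene'))"
```

```text
t 20.77 tcp [0.5518 0.0174 0.0231] jaw deg 95.7 F [-1.4  0.2  6.2] open 0.0529
board ((531.0633544921875, 210.5283660888672), (251.78128051757812, 229.81520080566406), 83.84661865234375) 0.0129
coaster [ 0.88665 -0.3937  -0.74845] [0.123 0.088 0.021]
red 343 circ [1598.3101  345.3096 1634.636 ]
yel 432 circ [0.5838 0.2541 0.0274]
pur 736 circ [0.4224 0.0612 0.0259]
rim ((552.9430541992188, 16.429054260253906), (85.83588409423828, 215.93130493164062), 5.051187992095947)
```

Request:
carry_out:
  deltas: "0 0 0.01 0;0 0 0.02 0;0 0 0.03 0;0 0 0.03 0;0 0 0 0;-0.0075 -0.0257 0 0;-0.0075 -0.0257 0 0;-0.0075 -0.0257 0 0;-0.0075 -0.0257 0 0;-0.0075 -0.0257 0 0;-0.0075 -0.0257 0 0;-0.0075 -0.0257 0 0;-0.0075 -0.0257 0 0;-0.0075 -0.0257 0 0;-0.0075 -0.0257 0 0;0 0 0 0;0 0 0 0;0 0 0 0;0 0 0 0"

```text
t: 22.4
tcp_pos: [0.4761, -0.2389, 0.1119]
tcp_rot: [-0.05, 0.999, -0.014, 0.001]
wrist_force: [0.1, -0.3, -1.4]
width: 0.612
```

```bash
python3 -c "
from m import *
s=st();s,c=wrist();cv2.imwrite('pics/w4.png',c['frame'][...,::-1])
P=pts(c);m=(c['range_z']>.1)&(P[...,0]>.54)&(P[...,2]>.03)&(P[...,2]<.1)
q=P[m];print(q.min(0).round(3),q.max(0).round(3))"
```

```text
t 22.4 tcp [ 0.4761 -0.2389  0.1119] jaw deg 95.7 F [ 0.1 -0.3 -1.4] open 0.0522
[ 0.54  -0.282  0.03 ] [0.613 0.013 0.056]
```

View pics/w4.png

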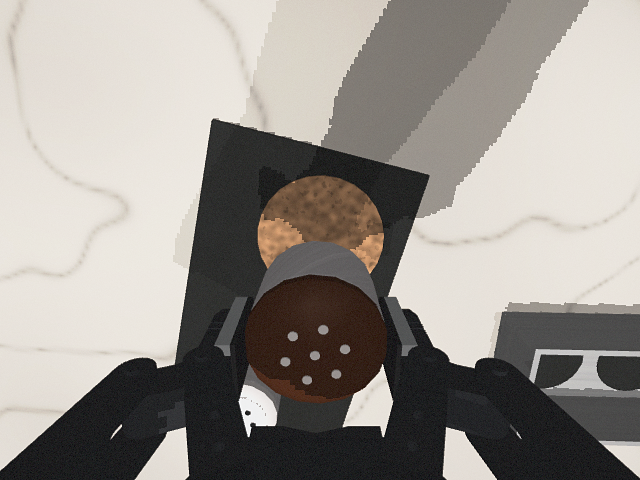

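Brown is held level over the coaster. I lower it.

Request:
carry_out:
  deltas: "0.0005 0 -0.02 0;0 0 -0.025 0;0 0 -0.02 0;0 0 -0.01 0;0 0 -0.005 0;0 0 -0.0035 0;0 0 0 0;0 0 0 0;0 0 0 0"

```text
t: 23.2
tcp_pos: [0.4773, -0.24, 0.0293]
tcp_rot: [-0.05, 0.999, -0.014, 0.002]
wrist_force: [0.6, -0.3, -0.3]
width: 0.618
```

Request:
carry_out:
  deltas: "0 0 -0.0015 0;0 0 -0.001 0;0 0 0 0;0 0 0 0"

```text
t: 23.53
tcp_pos: [0.4773, -0.2401, 0.0271]
tcp_rot: [-0.049, 0.999, -0.014, 0.002]
wrist_force: [-1.2, 0.3, 6.9]
width: 0.617
```

Request:
carry_out:
  deltas: "0 0 0 0;0 0 0 0;0 0 0 0;0 0 0 0;0 0 0 0;0 0 0 0"
  fingers: 0.08

```text
t: 24.03
tcp_pos: [0.4764, -0.2397, 0.0257]
tcp_rot: [-0.05, 0.999, -0.014, 0.001]
wrist_force: [-0.3, -0.5, 0.0]
width: 0.934
```

Request:
carry_out:
  deltas: "0 0 0.01 0;0 0 0.02 0;0 0 0.03 0;0 0 0.03 0;0 0 0.03 0;0.02 -0.007 0.02 0;0.02 -0.007 0 0;0.02 -0.007 0 0;0.02 -0.007 0 0;0.02 -0.007 0 0;0.023 -0.006 0 0;0 0 0 0;0 0 0 0;0 0 0 0;0 0 0 0"
  fingers: 0.0854

```text
t: 25.28
tcp_pos: [0.5985, -0.2804, 0.1661]
tcp_rot: [-0.049, 0.999, -0.014, 0.0]
wrist_force: [0.4, -0.5, 0.5]
width: 1.0
```

```bash
python3 -c "
from m import *
s=st();s,c=wrist();P,ok,H,S,V=report(c);cv2.imwrite('pics/w5.png',c['frame'][...,::-1])
for n,x,y in (('white',.601,-.281),('brown',.477,-.239)):
  m=(c['range_z']>0)&(P[...,2]>.045)&(P[...,2]<.064)&(np.hypot(P[...,0]-x,P[...,1]-y)<.04); q=P[m]; print(n,m.sum(),(q.min(0)+q.max(0)).round(4)/2,np.ptp(q,axis=0).round(3), q[:,2].max())
"
```

```text
t 25.28 tcp [ 0.5985 -0.2804  0.1661] jaw deg 95.7 F [ 0.4 -0.5  0.5] open 0.0854
coaster [ 0.4678  -0.2651   0.00845] [0.067 0.035 0.005]
red 261 circ [ 0.4772 -0.2411  0.0222]
rim ((559.0460815429688, -67.31416320800781), (78.73528289794922, 47.56197738647461), 5.815441131591797)
white 3919 [ 0.5996  -0.2826   0.05095] [0.054 0.053 0.012] 0.056892207262635996
brown 6393 [ 0.47615 -0.23955  0.05325] [0.054 0.054 0.016] 0.06145738771993847
```

View pics/w5.png

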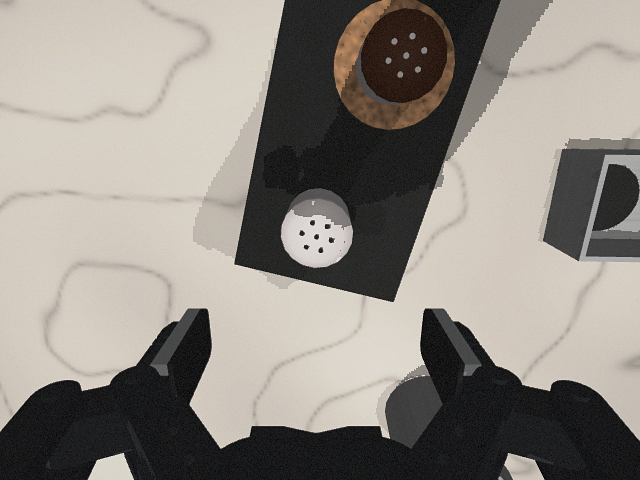

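Brown stands within 1 mm of the coaster's centre; white is at (.600, -.2825). I grip white.

Request:
carry_out:
  deltas: "0.0013 -0.002 -0.03 0;0 0 -0.035 0;0 0 -0.03 0;0 0 -0.025 0;0 0 -0.015 0;0 0 -0.008 0;0 0 0 0;0 0 0 0;0 0 0 0"

```text
t: 26.08
tcp_pos: [0.6018, -0.2832, 0.0246]
tcp_rot: [-0.049, 0.999, -0.014, 0.002]
wrist_force: [0.5, 0.0, 0.4]
width: 1.0
```

Request:
carry_out:
  deltas: "0 0 0 0;0 0 0 0;0 0 0 0;0 0 0 0;0 0 0 0;0 0 0 0;0 0 0 0;0 0 0 0"
  fingers: 0.04
  newtons: 40

```text
t: 26.75
tcp_pos: [0.6016, -0.2831, 0.0243]
tcp_rot: [-0.049, 0.999, -0.014, 0.002]
wrist_force: [-1.0, 0.6, 5.3]
width: 0.614
```

Request:
carry_out:
  deltas: "0 0 0.01 0;0 0 0.02 0;0 0 0.03 0;0 0 0.03 0;0 0 0 0;-0.0049 0.03 0 0;-0.0049 0.03 0 0;-0.0049 0.03 0 0;-0.0049 0.03 0 0;-0.0049 0.03 0 0;-0.0049 0.03 0 0;-0.0049 0.03 0 0;-0.0049 0.03 0 0;-0.0049 0.03 0 0;-0.0049 0.03 0 0;0 0 0 0;0 0 0 0;0 0 0 0;0 0 0 0"

```text
t: 28.33
tcp_pos: [0.5519, 0.0165, 0.1128]
tcp_rot: [-0.049, 0.999, -0.014, 0.001]
wrist_force: [0.2, -0.2, -1.4]
width: 0.612
```

```bash
python3 -c "
from m import *
s=st()"
```

```text
t 28.33 tcp [0.5519 0.0165 0.1128] jaw deg 95.6 F [ 0.2 -0.2 -1.4] open 0.0523
```

Request:
carry_out:
  deltas: "0 0.0005 -0.02 0;0 0 -0.025 0;0 0 -0.02 0;0 0 -0.012 0;0 0 -0.006 0;0 0 -0.003 0;0 0 -0.0015 0;0 0 0 0;0 0 0 0;0 0 0 0"

```text
t: 29.17
tcp_pos: [0.5525, 0.0178, 0.0262]
tcp_rot: [-0.049, 0.999, -0.014, 0.002]
wrist_force: [0.5, 0.4, -1.3]
width: 0.615
```

Request:
carry_out:
  deltas: "0 0 -0.001 0;0 0 0 0;0 0 0 0"

```text
t: 29.42
tcp_pos: [0.5519, 0.0179, 0.0245]
tcp_rot: [-0.05, 0.999, -0.014, 0.001]
wrist_force: [-0.2, -0.5, -1.2]
width: 0.608
```

Request:
carry_out:
  deltas: "0 0 -0.001 0;0 0 0 0;0 0 0 0;0 0 0 0"

```text
t: 29.75
tcp_pos: [0.552, 0.0179, 0.0243]
tcp_rot: [-0.05, 0.999, -0.014, 0.001]
wrist_force: [-2.9, -0.6, 7.1]
width: 0.612
```

Request:
carry_out:
  deltas: "0 0 0 0;0 0 0 0;0 0 0 0;0 0 0 0;0 0 0 0;0 0 0 0"
  fingers: 0.08

```text
t: 30.25
tcp_pos: [0.5517, 0.0178, 0.0232]
tcp_rot: [-0.049, 0.999, -0.014, 0.001]
wrist_force: [0.2, -0.9, 0.3]
width: 0.934
```

Request:
carry_out:
  deltas: "0 0 0.01 0;0 0 0.02 0;0 0 0.03 0;0 0 0.035 0;0 0 0.035 0;0 0 0.03 0;0 0 0 0;0 0 0 0;0 0 0 0;0 0 0 0"
  fingers: 0.0854

```text
t: 31.08
tcp_pos: [0.5507, 0.0178, 0.1821]
tcp_rot: [-0.05, 0.999, -0.014, -0.0]
wrist_force: [0.2, 0.1, -0.5]
width: 1.0
```

```bash
python3 -c "
from m import *
s=st();s,c=wrist();P,ok,H,S,V=report(c);cv2.imwrite('pics/w6.png',c['frame'][...,::-1])
m=(c['range_z']>0)&(P[...,2]>.051)&(P[...,2]<.064)&(np.hypot(P[...,0]-.551,P[...,1]-.017)<.035); q=P[m]; print('white',m.sum(),(q.min(0)+q.max(0)).round(4)/2,np.ptp(q,axis=0).round(3), q[:,2].max())
report(grab('scene'))
"
```

```text
t 31.08 tcp [0.5507 0.0178 0.1821] jaw deg 95.7 F [ 0.2  0.1 -0.5] open 0.0854
board ((509.3565673828125, 52.954681396484375), (553.7444458007812, 229.07669067382812), 83.81439971923828) 0.0125
coaster [ 0.47635 -0.22765  0.0075 ] [0.089 0.069 0.007]
red 384 circ [0.4955 0.0135 0.2286]
yel 2288 circ [0.5836 0.2548 0.0267]
pur 827 circ [0.4202 0.0614 0.0268]
rim ((551.0626220703125, 17.122886657714844), (78.7170639038086, 214.92652893066406), 5.334958553314209)
white 2803 [0.55   0.0184 0.0538] [0.049 0.048 0.006] 0.056641806664953165
board ((532.59228515625, 13.940887451171875), (662.5972900390625, 239.5460662841797), 89.10174560546875) 0.0129
coaster [ 0.88725 -0.3946  -0.7473 ] [0.123 0.089 0.024]
red 321 circ [0.4815 0.2652 0.0266]
yel 425 circ [0.5846 0.2543 0.0267]
pur 731 circ [0.422  0.061  0.0263]
rim ((552.6935424804688, 16.10540008544922), (85.32854461669922, 216.6819610595703), 5.238738059997559)
```

View pics/w6.png

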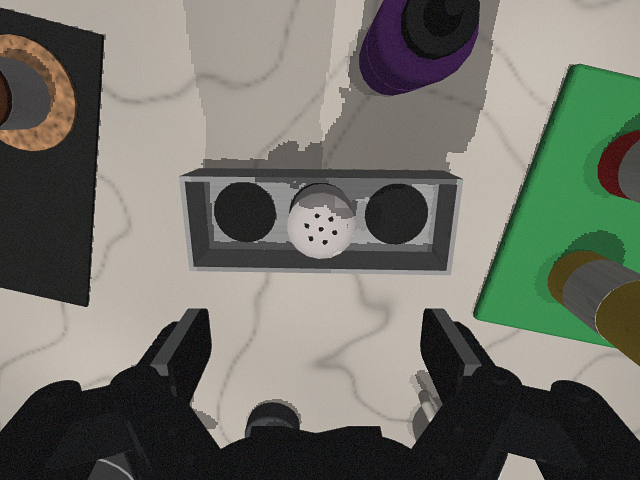

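White stands about 1–2 mm from the caddy centre. Now I return red.

Request:
carry_out:
  deltas: "0 0 0.01 0;-0.007 0.0247 0 0;-0.007 0.0247 0 0;-0.007 0.0247 0 0;-0.007 0.0247 0 0;-0.007 0.0247 0 0;-0.007 0.0247 0 0;-0.007 0.0247 0 0;-0.007 0.0247 0 0;-0.007 0.0247 0 0;-0.007 0.0247 0 0;0 0 0 0;0 0 0 0;0 0 -0.03 0;0 0 -0.03 0;0 0 -0.02 0;0 0 -0.013 0;0 0 -0.005 0;0 0 0 0;0 0 0 0"

```text
t: 32.85
tcp_pos: [0.4822, 0.2644, 0.0959]
tcp_rot: [-0.049, 0.999, -0.014, 0.001]
wrist_force: [0.3, -0.4, 0.7]
width: 1.004
```

```bash
python3 -c "
from m import *
s=st()"
```

```text
t 32.85 tcp [0.4822 0.2644 0.0959] jaw deg 95.6 F [ 0.3 -0.4  0.7] open 0.0857
```

Request:
carry_out:
  deltas: "0 0 -0.0015 0;0 0 0 0;0 0 0 0;0 0 0 0;0 0 0 0;0 0 0 0;0 0 0 0;0 0 0 0;0 0 0 0"
  fingers: 0.04

```text
t: 33.6
tcp_pos: [0.4825, 0.2653, 0.0952]
tcp_rot: [-0.05, 0.999, -0.013, 0.002]
wrist_force: [-1.5, -0.6, 7.0]
width: 0.61
```

Request:
carry_out:
  deltas: "0 0 0.01 0;0 0 0.02 0;0 0 0.025 0;0 0 0.025 0;0 0 0 0;0.007 -0.0287 0 0;0.007 -0.0287 0 0;0.007 -0.0287 0 0;0.007 -0.0287 0 0;0.007 -0.0287 0 0;0.007 -0.0287 0 0;0.007 -0.0287 0 0;0.007 -0.0287 0 0;0.007 -0.0287 0 0;0.007 -0.0287 0 0;0.007 -0.029 0 0;0 0 0 0;0 0 0 0;0 0 0 0;0 0 0 0"

```text
t: 35.27
tcp_pos: [0.5581, -0.0503, 0.1733]
tcp_rot: [-0.05, 0.999, -0.014, 0.0]
wrist_force: [-0.3, 0.3, -3.5]
width: 0.61
```

```bash
python3 -c "
from m import *
s=st();report(grab('scene'))"
```

```text
t 35.27 tcp [ 0.5581 -0.0503  0.1733] jaw deg 95.7 F [-0.3  0.3 -3.5] open 0.0521
board ((540.989501953125, 22.032501220703125), (242.056640625, 652.153076171875), 0.8677817583084106) 0.0129
coaster [ 0.88715 -0.3925  -0.74925] [0.124 0.089 0.021]
red 127 circ [ 0.5545 -0.0519  0.0291]
yel 418 circ [0.585  0.2545 0.0264]
pur 742 circ [0.4216 0.0609 0.0265]
rim ((552.3236694335938, 16.071548461914062), (84.24838256835938, 216.29132080078125), 5.348790168762207)
```

Request:
carry_out:
  deltas: "0 -0.0005 -0.02 0;0 0 -0.025 0;0 0 -0.02 0;0 0 -0.012 0;0 0 -0.005 0;0 0 -0.003 0;0 0 0 0;0 0 0 0;0 0 0 0"

```text
t: 36.07
tcp_pos: [0.5597, -0.0516, 0.0899]
tcp_rot: [-0.05, 0.999, -0.014, 0.002]
wrist_force: [-0.1, -0.4, -4.8]
width: 0.613
```

Request:
carry_out:
  deltas: "0 0 -0.0015 0;0 0 0 0;0 0 0 0"

```text
t: 36.32
tcp_pos: [0.559, -0.0518, 0.0876]
tcp_rot: [-0.049, 0.999, -0.014, 0.001]
wrist_force: [-0.6, -0.5, -3.9]
width: 0.613
```

Request:
carry_out:
  deltas: "0 0 -0.0015 0;0 0 0 0;0 0 0 0"

```text
t: 36.57
tcp_pos: [0.5595, -0.0517, 0.0872]
tcp_rot: [-0.049, 0.999, -0.014, 0.002]
wrist_force: [-2.1, -0.2, 5.6]
width: 0.613
```

Request:
carry_out:
  deltas: "0 0 0 0;0 0 0 0;0 0 0 0;0 0 0 0;0 0 0 0;0 0 0 0"
  fingers: 0.08

```text
t: 37.07
tcp_pos: [0.5587, -0.0517, 0.0857]
tcp_rot: [-0.049, 0.999, -0.014, 0.001]
wrist_force: [-0.5, 0.2, -0.6]
width: 0.938
```

Request:
carry_out:
  deltas: "0 0 0.01 0;0 0 0.02 0;0 0 0.03 0;0 0 0.03 0;0 0 0.02 0;0.0024 0.0306 0 0;0.0024 0.0306 0 0;0.0024 0.0306 0 0;0.0024 0.0306 0 0;0.0024 0.0306 0 0;0.0024 0.0306 0 0;0.0024 0.0306 0 0;0.0024 0.0306 0 0;0.0024 0.0306 0 0;0.0024 0.0306 0 0;0 0 0 0;0 0 0 0;0 0 0 0;0 0 0 0"
  fingers: 0.0854

```text
t: 38.65
tcp_pos: [0.5827, 0.2533, 0.1961]
tcp_rot: [-0.049, 0.999, -0.014, 0.001]
wrist_force: [0.3, -0.2, 0.5]
width: 1.0
```

```bash
python3 -c "
from m import *
s=st();report(grab('scene'))"
```

```text
t 38.65 tcp [0.5827 0.2533 0.1961] jaw deg 95.6 F [ 0.3 -0.2  0.5] open 0.0854
board ((527.4443359375, 3.397491455078125), (680.8804321289062, 238.3198699951172), 88.21637725830078) 0.0129
coaster [ 0.8874 -0.3936 -0.7467] [0.125 0.09  0.024]
red 337 circ [ 0.5594 -0.0514  0.0261]
yel 433 circ [0.5848 0.2546 0.0265]
pur 729 circ [0.4217 0.0607 0.0265]
rim ((553.0057983398438, 16.993568420410156), (84.18054962158203, 214.98562622070312), 5.777108192443848)
```

Red is back within 1–2 mm. Now yellow.

Request:
carry_out:
  deltas: "0 0.001 -0.03 0;0 0 -0.03 0;0 0 -0.02 0;0 0 -0.013 0;0 0 -0.0085 0;0 0 0 0;0 0 0 0;0 0 0 0"

```text
t: 39.37
tcp_pos: [0.5837, 0.2553, 0.0957]
tcp_rot: [-0.049, 0.999, -0.014, 0.002]
wrist_force: [-0.0, 0.9, 0.2]
width: 1.0
```

Request:
carry_out:
  deltas: "0 0 0 0;0 0 0 0;0 0 0 0;0 0 0 0;0 0 0 0;0 0 0 0;0 0 0 0;0 0 0 0"
  fingers: 0.04

```text
t: 40.03
tcp_pos: [0.5836, 0.2556, 0.0956]
tcp_rot: [-0.05, 0.999, -0.014, 0.002]
wrist_force: [-0.4, -1.1, 5.5]
width: 0.617
```

Request:
carry_out:
  deltas: "0 0 0.01 0;0 0 0.02 0;0 0 0.025 0;0 0 0.025 0;0 0 0 0;-0.0036 -0.0168 0 0;-0.0036 -0.0168 0 0;-0.0036 -0.0168 0 0;-0.0036 -0.0168 0 0;-0.0036 -0.0168 0 0;-0.0036 -0.0168 0 0;-0.0036 -0.0168 0 0;-0.0036 -0.0168 0 0;-0.0036 -0.0168 0 0;-0.0036 -0.0168 0 0;0 0 0 0;0 0 0 0;0 0 0 0;0 0 0 0"

```text
t: 41.62
tcp_pos: [0.5469, 0.0878, 0.1742]
tcp_rot: [-0.05, 0.999, -0.014, 0.001]
wrist_force: [-0.7, 0.1, -1.7]
width: 0.612
```

Request:
carry_out:
  deltas: "0 -0.0015 -0.02 0;0 0 -0.025 0;0 0 -0.02 0;0 0 -0.012 0;0 0 -0.005 0;0 0 -0.003 0;0 0 0 0;0 0 0 0;0 0 0 0"

```text
t: 42.37
tcp_pos: [0.5477, 0.0861, 0.0904]
tcp_rot: [-0.05, 0.999, -0.014, 0.002]
wrist_force: [0.5, 0.1, -2.4]
width: 0.616
```

Request:
carry_out:
  deltas: "0 0 -0.0015 0;0 0 0 0;0 0 0 0"

```text
t: 42.62
tcp_pos: [0.5469, 0.0858, 0.0881]
tcp_rot: [-0.049, 0.999, -0.014, 0.001]
wrist_force: [-0.0, 0.1, -2.3]
width: 0.611
```

Request:
carry_out:
  deltas: "0 0 -0.001 0;0 0 0 0;0 0 0 0"

```text
t: 42.87
tcp_pos: [0.5474, 0.0858, 0.0876]
tcp_rot: [-0.049, 0.999, -0.014, 0.002]
wrist_force: [-1.0, -0.9, 5.0]
width: 0.611
```

Contact. I release and rise clear.

Request:
carry_out:
  deltas: "0 0 0 0;0 0 0 0;0 0 0 0;0 0 0 0;0 0 0 0;0 0 0 0"
  fingers: 0.08

```text
t: 43.37
tcp_pos: [0.5467, 0.0858, 0.0867]
tcp_rot: [-0.05, 0.999, -0.014, 0.001]
wrist_force: [-0.2, -0.5, -0.2]
width: 0.936
```

Request:
carry_out:
  deltas: "0 0 0.01 0;0 0 0.02 0;0 0 0.03 0;0 0 0.03 0;0 0 0.03 0;0 0 0.03 0;0 0 0.02 0;0 0 0 0;0 0 0 0;0 0 0 0;0 0 0 0"
  fingers: 0.0854

```text
t: 44.28
tcp_pos: [0.5459, 0.0856, 0.2556]
tcp_rot: [-0.05, 0.999, -0.014, -0.0]
wrist_force: [-0.7, -0.0, 0.3]
width: 1.001
```

```bash
python3 -c "
from m import *
s=st();c=grab('scene');report(c);cv2.imwrite('pics/end.png',c['frame'][...,::-1]);s,c=wrist();P=report(c)[0]
for n,x,y,z in (('white',.551,.017,.051),('brown',.477,-.239,.05)):
  m=(c['range_z']>0)&(P[...,2]>z)&(P[...,2]<.064)&(np.hypot(P[...,0]-x,P[...,1]-y)<.03); q=P[m]
  if len(q): print(n,m.sum(),(q.min(0)+q.max(0)).round(4)/2,np.ptp(q,axis=0).round(3))"
```

```text
t 44.28 tcp [0.5459 0.0856 0.2556] jaw deg 95.7 F [-0.7 -0.   0.3] open 0.0855
board ((534.0342407226562, 16.87188720703125), (657.802490234375, 240.9405517578125), 89.51030731201172) 0.0129
coaster [ 0.8876  -0.39395 -0.7489 ] [0.123 0.088 0.022]
red 342 circ [ 0.5589 -0.0517  0.0264]
yel 415 circ [0.5496 0.0848 0.0263]
pur 595 circ [0.4219 0.0612 0.0262]
rim ((552.5599975585938, 16.59015655517578), (84.79300689697266, 215.26849365234375), 5.494307518005371)
board ((519.4204711914062, 54.34503173828125), (573.569580078125, 234.48133850097656), 86.44161224365234) 0.0125
coaster [ 0.47645 -0.22655  0.007  ] [0.089 0.067 0.008]
red 853 circ [ 0.5576 -0.0514  0.0269]
yel 350 circ [0.548  0.0853 0.0269]
pur 225 circ [0.4202 0.0616 0.0268]
rim ((550.9314575195312, 17.0255126953125), (78.41362762451172, 214.40147399902344), 5.324486255645752)
white 1827 [0.55035 0.0189  0.05375] [0.049 0.049 0.005]
brown 45 [ 0.47955 -0.2139   0.0518 ] [0.019 0.005 0.004]
```

View pics/end.png

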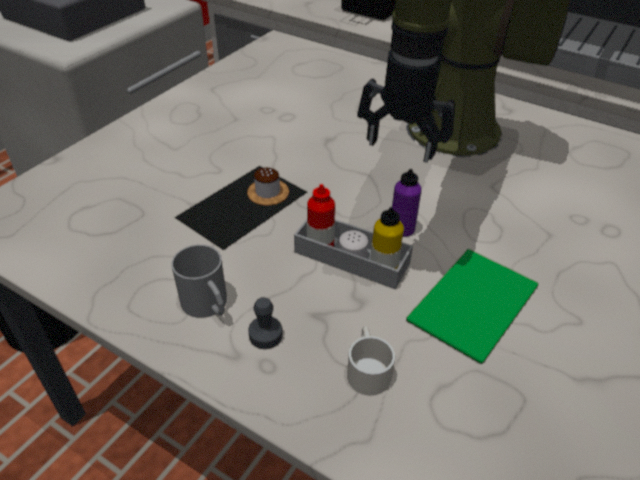

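The final view shows red (321,212), white (353,240), yellow (389,235) and brown on the coaster (267,185), all upright. The bystanders have not moved and the gripper is clear.

```bash
python3 -c "
from cell import env
print(env.sign_off())"
```

```text
the job is handed in; nothing more can be done
None
```

I carried out the whole sequence in the required order and handed the job in at about 44 s. Sign-off gave no verdict.

| Item | Where it ended up | Distance off |
|---|---|---|
| Brown shaker | Middle of the coaster | About 1 mm (measured just after placing; only seen in the final picture since) |
| White shaker | Middle bay of the caddy | About 2 mm |
| Red bottle | Its own bay | About 1 mm from its start |
| Yellow bottle | Its own bay | About 1–2 mm from its start |

In the last picture everything is upright and the gripper is open and clear. The jug, tamper, cup and purple bottle have not visibly moved. I did not measure the objects' speeds.

- **Joint limit:** joint 6 reached its range limit on the first approach. I turned the gripper half a turn to clear it, but the tool kept a tilt of about 1.6° for the rest of the job, with no visible effect on the placings.
- **Failed checks:** the last wrist view caught only the edge of the brown shaker, so I did not use that reading. The automatic board fits, and the scene camera's coaster fits, were often spoiled by stray pixels, and I ignored those.

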